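# Check the doorstep ramp for damp

## Robot

A 7-joint arm with a two-finger parallel gripper is mounted at the origin on the work surface. World frame = base frame: x ahead of the robot, y to its left, z up, the work surface at z = 0. Lengths are in mm, angles in degrees, forces in N, time in s.
With the tool pointing down it reaches from about 425 to 875 mm from the base axis. Payload 4.7 kg.
Tool frame: the origin (TCP) lies midway between the tips of the shut fingers; the grasp point (between the pads) lies 19 mm behind it; y points along the fingers, x is the direction in which the jaws open and shut, and the axes are right-handed (so a half turn about y gives the same grasp; the last joint's range is limited). The gripper opens to 87 mm and grips with 3 to 60 N. Pads are 19 mm wide; open, the fingers measure 117 mm over their backs; the gripper's body (75 mm by 190 mm) begins 51 mm behind the grasp point.
Start: joints at [75.579, 18.392, -4.016, 83.108, 1.295, 78.541, -3.26], TCP at [170.722, -627.2, 222.587] pointing down, gripper open.
Joint ranges: [-163.93, 163.93], [-17.29, 119.83], [-79.2, 71.16], [3.27, 140.29], [-89.18, 269.18], [5.43, 117.66], [-154.24, 154.24]. Speed limits (degrees/s): [147.25, 147.25, 180, 180, 180, 180, 180].

## Interface

Orientations are given as [roll, pitch, yaw] about the fixed x, y, z axes, in that order (R = Rz(yaw) Ry(pitch) Rx(roll)).
In Python, from plant import * gives the robot as it stands.
- The arm moves only by the tool jog_arm, never from a script. Its argument "deltas" is one flat list of numbers, 5 for each row, row after row: the shift along the tool's x, y, z in m, then the turn about the tool's y in degrees, then the finger opening in m, from 0 to 0.087. A call has 1 to 8 rows; each row shifts and turns the pose as measured when the row begins, along the tool's axes as they then stand; what a row does not reach is not made up. A row lasts 1/8 s, in which the tool goes at most 62.5 mm and 10.7 degrees, less where a joint would pass 70% of its speed; a pose out of reach is approached as far as the arm can. A call is refused whole if a number of a shift passes 0.0625 or a number of a turn 10.7, either way. A call with a gripper value outside its range is refused whole. The fingers move at their own pace and stop on an object; the grip force is fixed at half the most. Time passes only in rows, so rows that do not move let the fingers close. It gives the time, the measured TCP pose, the force and the opening at its end, in the units of the state.
- read_state(): the state, without advancing time (a new reading comes with each control period).
- get_image(name): name is "scene" or "side" or "wrist"; returns a dict with "image" (420x560x3 uint8, blue, green, red), "camera_matrix" (3x3 intrinsics, pixels), "R" (3x3) and "t" (3): a world point X has camera coordinates R X + t. Camera axes: x right, y down, z forward; pixel columns grow to the right and rows downward; lengths in mm; the calibration is good to about 2 mm. A picture is of the moment at which its call begins. There is no depth.
- job_done(): hands the job in, once; it reports no verdict.
Trained networks look in a picture, given as the dict that the camera call returned (one of the last four; its "shot" number tells which), for a name from the list of things; names that differ only in an ending like _2 or _b are one class to them, and where a whole thing is asked for, a point or a joint stands for the part that bears it (a point fixed in the world has none). Each returns a list of dicts, best first, with "confidence" (0 to 1); they miss things now and then, are a little off and sometimes report something else, mostly with a low value. They report only what shows in the picture. A call takes as long as a camera call. They do not tell look-alikes from the thing itself.
- recognise(query, picture): "rect" ([left, top, right, bottom] in pixels, round what is visible of it).
- spot_point(query, picture): "location" ([column, row] in pixels: a listed point, or the origin of a listed thing).
The state is a dict: "clock": time; "joint_positions": joint angles; "qd": joint speeds; "effort": joint torques, N m; "eef_pos": TCP position; "ee_rot": TCP orientation; "wrist_force": force on the tool from outside, world axes, zero at the start; "wrist_torque": the same for the moment, N m; "gripper_width": finger opening in mm.
Only numpy, scipy, OpenCV 4.12 (cv2) and the standard library are available. Lean on these libraries where they do the work, as an engineer would, in place of code of your own. Each camera call takes 0.05 s, during which the arm holds its last target. There are 200 camera calls.

## Task

The parts box lies on the little plywood ramp, over the ring burnt into its deck: set it down flat on the mat, clear of the ramp, without dropping it. Then take the moisture meter out of its stand and hold its sprung tip on the deck inside the ring (not the square), the meter square to the sloping deck, pressed gently so that the tip is pushed in about half-way. Finish while still holding the meter there, steady; leave the other things on the bench alone.

Things in the scene. Friction and masses are not known exactly. Their poses are not given: they have to be found in the camera images.
- box_center (a point): clear plastic parts box, lid snapped shut, 90 x 50 x 44 mm high (x, y, z), 0.08 to 0.17 kg. This point is its centre, 22 mm above its underside; x is its long axis, y its 50 mm width, z up through the lid. It starts lying on the ramp's slope, over the ring mark, held there by friction. Rigid; the lid stays shut.
- parts_box: the same box; origin at the centre of its underside, same axes.
- ramp: fixed plywood doorstep ramp, a wedge 180 mm long (its x, low end towards the robot, rising to +x) and 220 mm wide (y). Origin at the centre of its footprint, on the mat. The deck slopes at 0.31 rad (about 18 degrees): 43 mm above the mat at the middle, 14 mm at the low edge, 72 mm at the high edge. It is bare but for the two marks and the box.
- ring_mark: round ring burnt into the ramp's deck, outer diameter 31 mm, inner diameter 24 mm; flush with the deck. Origin at its centre on the deck's surface; its z axis is the outward normal of the deck (leaning 0.31 rad from vertical, towards the ramp's low end), x points up the slope. About 55 mm left or right of the ramp's middle line, half-way up.
- square_mark: square outline 27 mm wide burnt into the deck, on the other side of the ramp's middle line: a screw position, not the spot to test. Origin and axes as for the ring mark.
- stand: fixed dark wooden holder, 56 x 70 mm, 56 mm high, a pocket open at the top in which the meter stands upright, 22 mm deep with 3 mm play all round; origin at the centre of its underside. The meter draws straight up out of it.
- meter_center (a point): hand-held moisture meter, a grey plastic body 30 x 44 x 110 mm (x, y, z), blank screen on its -x face, 0.13 to 0.23 kg, standing in the stand. This point is the body's centre, 55 mm above its underside; z points up, from the tip to the top end. In the stand its underside is 34 mm above the mat, its top end 144 mm; grip it above the stand's rim (56 mm), across the 30 mm x sides, best around 25 mm above the centre.
- meter: the same meter; origin at the centre of the body's underside, same axes.
- tip_end (a point): lowest point of the meter's steel ball tip (ball diameter 12 mm), on the meter's axis, 24 mm below the underside of the meter's body when out; axes as the meter's.
- tip (a joint): how far the sprung tip is pushed into the meter, m: 0 = fully out, 0.012 = bottomed. Spring about 450 N/m with 0.45 N preload, so about 3.2 N at half travel.
- tire_lever: bystander: red plastic tire lever, about 113 x 16 x 7 mm, lying between robot and ramp, its long axis (x) about along world x; origin under the middle of its handle. The mat to either side of it, between robot and ramp, is free.
- u_lock: bystander: steel U-lock lying flat, 205 x 140 mm, 24 mm high, far on the left.
- pump: bystander: black plastic hand pump lying beyond the ramp, 280 mm long, 28 mm thick.
- wrench: bystander: steel wrench, 160 mm, lying on the right.
- bike_light: bystander: black bike light, 70 mm long, 36 mm high, to the right of the ramp.
- mug: bystander: white mug, 80 mm wide, 95 mm high, on the right.
- jar: bystander: glass jar with steel lid, 68 mm wide, 85 mm high, on the side of the ramp opposite to the stand.
Things that resemble listed ones, but are neither listed nor needed, are in the scene too. Of the things that look like the meter, the middle-sized one is meant. Of the things shaped like the parts_box, the clear one is meant.

How it is judged:
By the outcome, as a careful person would: the job done as asked, in the order asked, and still so for the second after the job is handed in, while the arm keeps its last pose, push and grip.
It also fails if it takes over 54 s, if anything falls off the work surface, if the arm or the gripper's body presses on something with over 40 N, if the wrist force passes 120 N, or if a joint passes its speed limit or range.

## Working session

There is one attempt and no reset: what is moved stays moved. The work goes in short steps, Python scripts to look and compute and a tool call to move; the robot and the scene stay as the last step left them, time stands still between calls to the robot, and variables do not carry over. Pictures are saved under pics/ and viewed, about 8 in all and at most 12, crops included, and the job is handed in when it is done.

Besides the shell and the picture viewer there is one more tool, called after "Call:" as name(argument=value, ...) on one line, values as JSON. jog_arm: Moves the arm, as the interface text tells. Its arguments: {"type":"object","properties":{"deltas":{"type":"array","items":{"type":"number"}}},"required":["deltas"]}

```bash
ls; mkdir -p pics; cat > h.py <<'E'
from plant import *
import numpy as np, cv2
from scipy.spatial.transform import Rotation as Ro
np.set_printoptions(precision=1,suppress=True)
def ray(p,uv):
    d=p["R"].T@np.linalg.inv(p["camera_matrix"])@np.array([uv[0],uv[1],1.0]); c=-p["R"].T@np.array(p["t"]).ravel(); return c,d/np.linalg.norm(d)
def atz(p,uv,z):
    c,d=ray(p,uv); return c+d*(z-c[2])/d[2]
def proj(p,X):
    v=p["camera_matrix"]@(p["R"]@np.array(X,float)+np.array(p["t"]).ravel()); return v[:2]/v[2]
def tri(obs):
    A=np.zeros((3,3));b=np.zeros(3)
    for p,uv in obs:
        c,d=ray(p,uv);M=np.eye(3)-np.outer(d,d);A+=M;b+=M@c
    return np.linalg.solve(A,b)
def Rt(s): return Ro.from_euler('xyz',s["ee_rot"],degrees=True)
E
python3 - <<'E'
from h import *
s=read_state();print(s)
P={n:get_image(n) for n in("scene","side","wrist")}
cv2.imwrite("pics/a.png",P["scene"]["image"]);cv2.imwrite("pics/b.png",P["side"]["image"])
cv2.imwrite("pics/w.png",P["wrist"]["image"])
for q in["box_center","ramp","ring_mark","square_mark","stand","meter_center","tire_lever","jar"]:
  for n in("scene","side","wrist"):
    print(q,n,[(np.round(d["location"],0),round(d["confidence"],2)) for d in spot_point(q,P[n])[:4]])
for n in P: print(n,-P[n]["R"].T@np.array(P[n]["t"]).ravel())
E
```

```text
pics
{'clock': 0.0, 'joint_positions': array([75.6, 18.4, -4. , 83.2,  1.3, 78.5, -3.3]), 'qd': array([-0. , -0. , -0. ,  0.1, -0.1,  0. , -0. ]), 'effort': array([  0. , -49.1,  -0.4, -31.3,  -0.1,   0. ,   0. ]), 'eef_pos': array([ 170.5, -626.6,  221.5]), 'ee_rot': array([-90. ,   0.1, -74.8]), 'wrist_force': array([-0.4, -0.7,  0.3]), 'wrist_torque': array([ 0., -0., -0.]), 'gripper_width': 87.25093393814264}
box_center scene [(array([307., 214.]), 0.8), (array([292., 180.]), 0.72)]
box_center side [(array([304., 272.]), 0.67), (array([258., 224.]), 0.56)]
box_center wrist []
ramp scene [(array([298., 236.]), 0.64)]
ramp side [(array([274., 228.]), 0.94)]
ramp wrist []
ring_mark scene [(array([235., 318.]), 0.25)]
ring_mark side []
ring_mark wrist []
square_mark scene [(array([280., 234.]), 0.46)]
square_mark side [(array([284., 209.]), 0.53)]
square_mark wrist []
stand scene [(array([350., 183.]), 0.59)]
stand side [(array([227., 304.]), 0.6)]
stand wrist []
meter_center scene [(array([353., 170.]), 0.78), (array([374., 191.]), 0.72), (array([336., 159.]), 0.42), (array([308., 218.]), 0.3)]
meter_center side [(array([185., 261.]), 0.85), (array([224., 281.]), 0.59), (array([255., 308.]), 0.55)]
meter_center wrist []
tire_lever scene [(array([258., 197.]), 0.45), (array([349., 178.]), 0.25), (array([296., 235.]), 0.2)]
tire_lever side [(array([333., 247.]), 0.49)]
tire_lever wrist []
jar scene [(array([207., 274.]), 0.84)]
jar side [(array([338., 178.]), 0.58)]
jar wrist []
scene [1172.5 -482.7 1453.1]
side [ 59.2 918.3 901.3]
wrist [ 238.5 -608.4  384.5]
```

```bash
python3 - <<'E'
import cv2
a=cv2.imread("pics/a.png");b=cv2.imread("pics/b.png")
x=cv2.resize(a[130:330,180:430],None,fx=1.6*1.99,fy=1.6*1.875)[:,:]
cv2.imwrite("pics/a2.png",cv2.resize(a[130:330,170:436],(798,600)))
cv2.imwrite("pics/b2.png",cv2.resize(b[140:340,140:406],(798,600)))
E
```

```text
(no output)
```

View pics/a2.png

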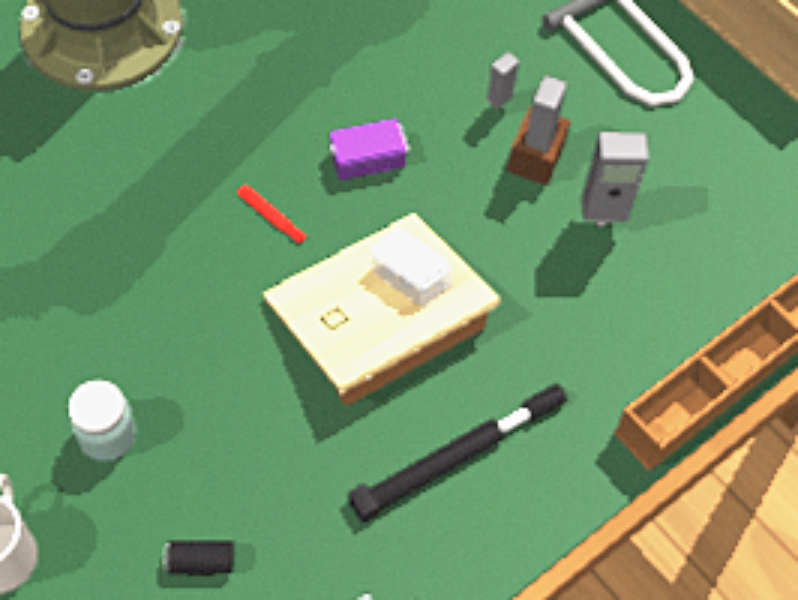

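View pics/b2.png

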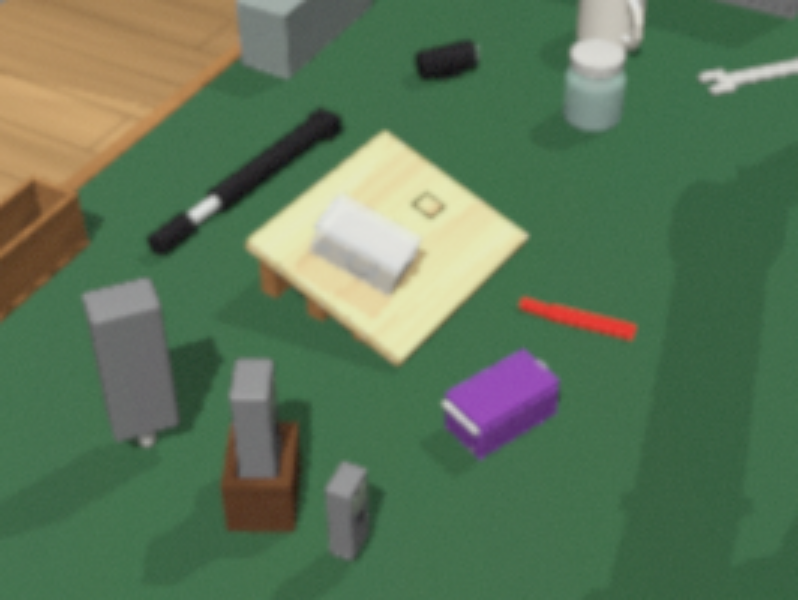

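The pictures show:
- **Ramp:** the clear box is on the left part of the deck, at scene crop (412,265) and side crop (360,245). The square mark is to its right at scene crop (334,319).
- **Meter:** the middle-sized one stands in the brown stand at scene crop (545,115) and side crop (253,415).
- **Decoys:** a purple box, one small meter and one large meter.

```bash
python3 - <<'E'
from h import *
S=get_image("scene");D=get_image("side")
f=lambda a:(170+a[0]/3,130+a[1]/3); g=lambda a:(140+a[0]/3,140+a[1]/3)
def T(n,a,b):
  X=tri([(S,a),(D,b)]);print(n,X,proj(S,X)-a,proj(D,X)-b);return X
C={n:T(n,f(a),g(b)) for n,a,b in[("LL",(415,213),(399,363)),("LR",(264,297),(527,236)),("HL",(500,300),(247,245)),("HR",(345,390),(387,130)),("sq",(334,319),(428,205)),("purple",(370,150),(500,400)),("smallmeter_top",(505,63),(347,473)),("bigmeter_top",(622,145),(120,295)),("lever1",(240,188),(635,330)),("lever2",(302,240),(522,302)),("jartop",(98,400),(597,58))]}
c=sum(C[k] for k in("LL","LR","HL","HR"))/4
l=(C["LL"]+C["HL"]-C["LR"]-C["HR"])/2
print("deck centre",c,"yaw",np.degrees(np.arctan2(-l[0],l[1])),np.linalg.norm(l))
T("box",(307,214),(258,224));T("meter",(353,170),(224,281));T("stand",(350,183),(227,304));T("metertop",f((551,88)),g((253,370)))
# box edges
T("boxtop?",f((412,250)),g((362,228)))
W=get_image("wrist");s=read_state();R=Rt(s).as_matrix();cw=-W["R"].T@np.array(W["t"]).ravel()
print("cam in tool",R.T@(cw-s["eef_pos"]),(W["R"]@R));print(R)
E
```

```text
LL [509.4 144.9   9.2] [-0.1 -0. ] [-0.2  0. ]
LR [487.3 -78.3   7. ] [-0.6 -0.2] [-0.7  0.2]
HL [688.6 123.6  62.7] [-0.3 -0.1] [-0.4  0. ]
HR [665.8 -95.8  67.8] [-1.7 -0.5] [-1.9  0.3]
sq [579.5 -38.9  40.3] [-0.2 -0.1] [-0.2  0. ]
purple [403.7 153.8  21.7] [-0.4 -0.2] [-0.7  0.1]
smallmeter_top [443.3 341.9  95. ] [-0.3 -0.1] [-0.6  0.1]
bigmeter_top [659.8 325.3 170.8] [0.2 0. ] [ 0.2 -0. ]
lever1 [338.4  -6.6   2.8] [-0.2 -0.1] [-0.3  0.1]
lever2 [449.6   9.4   2.7] [-0.3 -0.1] [-0.4  0.1]
jartop [ 516.3 -320.1   79.5] [0.1 0. ] [ 0.1 -0. ]
deck centre [587.8  23.6  36.7] yaw -5.792255219346568 222.4252555121276
box [583.1  84.2  69.5] [1.9 0.5] [ 2.5 -0.4]
meter [540.8 329.7  87.9] [-0.5 -0.1] [-0.9  0.1]
stand [540.6 328.9   2.4] [-0.6 -0.1] [-0.9  0.1]
metertop [535.  327.8 148.9] [-0.5 -0.1] [-0.8  0.1]
boxtop? [585.7  75.3  90. ] [0.4 0.1] [ 0.5 -0.1]
cam in tool [  -0.1 -162.9   70.3] [[ 1.  -0.   0. ]
 [ 0.  -0.3 -1. ]
 [ 0.   1.  -0.3]]
[[ 0.3 -0.   1. ]
 [-1.  -0.   0.3]
 [ 0.  -1.  -0. ]]
```

Call:
jog_arm(deltas=[-0.041,0,0.042,0,0.087,-0.041,0,0.042,0,0.087,-0.041,0,0.042,0,0.087,-0.041,0,0.042,0,0.087,-0.041,0,0.042,0,0.087,-0.041,0,0.042,0,0.087,-0.041,0,0.042,0,0.087])

```text
clock: 2.38
eef_pos: [382.9, -267.8, 221.8]
ee_rot: [-90.0, -0.3, -75.4]
wrist_force: [1.7, -0.5, -0.1]
gripper_width: 87.1
```

Call:
jog_arm(deltas=[-0.041,0,0.042,0,0.087,-0.041,0,0.042,0,0.087,-0.041,0,0.042,0,0.087,-0.041,0,0.042,0,0.087,-0.041,0,0.042,0,0.087,0,0,0,10.5,0.087,0,0,0,10.5,0.087])

```text
clock: 3.25
eef_pos: [540.3, -1.3, 223.1]
ee_rot: [-89.5, -0.3, -96.5]
wrist_force: [0.8, 0.0, 0.2]
gripper_width: 87.2
```

```bash
python3 - <<'E'
from h import *
W=get_image("wrist");cv2.imwrite("pics/w1.png",W["image"])
s=read_state();print(s["clock"],s["ee_rot"],s["eef_pos"])
for q in["box_center","parts_box","ring_mark","square_mark"]:
  print(q,[(np.round(d["location"],0),round(d["confidence"],2),atz(W,d["location"],66)) for d in spot_point(q,W)[:3]])
E
```

```text
3.3 [-89.5  -0.2 -96.8] [540.3  -0.7 223.2]
box_center [(array([174., 310.]), 0.72, array([425.7, 132.4,  66. ])), (array([206., 153.]), 0.61, array([591.2,  69.1,  66. ]))]
parts_box [(array([175., 300.]), 0.88, array([437.1, 129.2,  66. ])), (array([211., 142.]), 0.82, array([600.8,  61.7,  66. ]))]
ring_mark []
square_mark [(array([314., 151.]), 0.74, array([581.2, -35.8,  66. ]))]
```

View pics/w1.png

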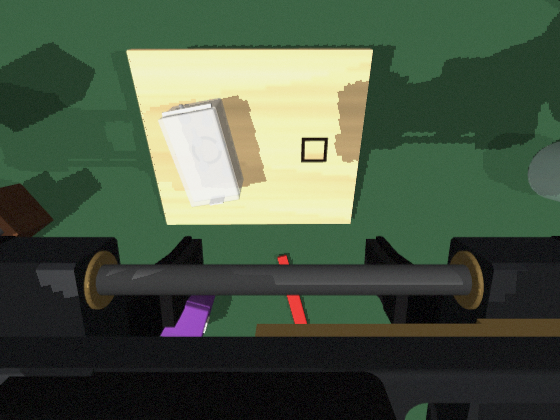

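```bash
cat >> h.py <<'E'
def ramp2w(q,P):  # q=x,y,yaw(deg); P in ramp frame
    return Ro.from_euler('z',q[2],degrees=True).apply(P)+[q[0],q[1],0]
def deckp(u,v,h=0): # u up-slope from middle, v left, h normal height -> ramp frame
    t=0.31;return np.array([u*np.cos(t)-h*np.sin(t),v,43+u*np.sin(t)+h*np.cos(t)])
E
python3 - <<'E'
from h import *
from scipy.optimize import least_squares
W=get_image("wrist");S=get_image("scene");D=get_image("side")
f=lambda a:(170+a[0]/3,130+a[1]/3); g=lambda a:(140+a[0]/3,140+a[1]/3)
L=90/np.cos(.31)
K=[deckp(-L,110),deckp(-L,-110),deckp(L,110),deckp(L,-110)]
ob=[(W,[(167,224),(351,223),(128,50),(372,50)]),(S,[f(a) for a in[(415,213),(264,297),(500,300),(345,390)]]),(D,[g(a) for a in[(399,363),(527,236),(247,245),(387,130)]])]
def res(q): return np.concatenate([proj(p,ramp2w(q,k))-u for p,us in ob for k,u in zip(K,us)])
r=least_squares(res,[590,25,-6]);q=r.x;print("ramp",q,r.fun.reshape(3,4,2).round(1).tolist())
n=Ro.from_euler('z',q[2],degrees=True).apply([-np.sin(.31),0,np.cos(.31)])
def onplane(p,uv,h):
    c,d=ray(p,uv);o=ramp2w(q,deckp(0,0,h));return c+d*(n@(o-c))/(n@d)
def loc(X): # ramp u,v
    v=Ro.from_euler('z',-q[2],degrees=True).apply(X-np.array([q[0],q[1],0]));return v[0]*np.cos(.31)+(v[2]-43)*np.sin(.31),v[1]
for uv in[(162,117),(218,99),(222,106),(240,198),(194,206)]: print("top",uv,np.array(loc(onplane(W,uv,44))),onplane(W,uv,44))
print("ring? ",np.array(loc(onplane(W,(206,150),44))),np.array(loc(onplane(W,(206,150),0))))
print("sq ",np.array(loc(onplane(W,(314,150),0))))
np.save("ramp.npy",q)
cv2.imwrite("pics/w2.png",cv2.resize(W["image"][80:230,120:320],(800,600),interpolation=cv2.INTER_CUBIC))
E
```

```text
ramp [586.8  21.9  -5.9] [[[-0.4, 0.4], [-0.7, 0.7], [-1.9, -0.2], [1.2, -0.5]], [[-1.0, -0.3], [-0.9, -1.4], [-0.6, -1.2], [-2.1, -1.0]], [[0.8, -2.1], [-0.3, -1.5], [-0.1, -2.6], [-1.5, -0.8]]]
top (162, 117) [47.4 73.8] [626.   92.   99.4]
top (218, 99) [62.3 24.6] [635.   41.5 103.9]
top (222, 106) [56.5 21.8] [629.3  39.4 102.1]
top (240, 198) [-32.7  13.1] [543.9  39.5  74.9]
top (194, 206) [-41.7  59.6] [540.1  86.6  72.2]
ring?  [17.5 40.1] [-0.2 51. ]
sq  [ -0.5 -61.8]
```

View pics/w2.png

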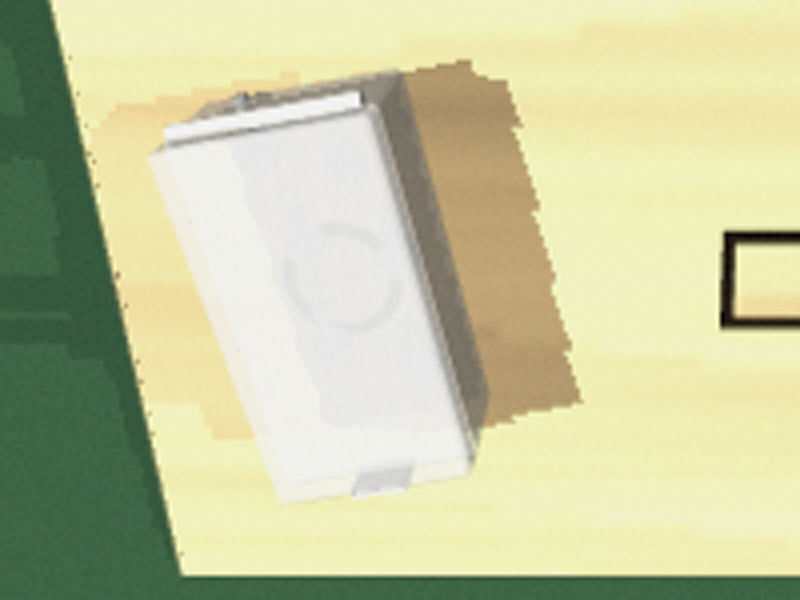

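The ring shows through the clear box at about wrist pixel (206,149). The lid's corners are at about (157.5,119), (214,107.5), (237,198) and (191,206), so the box is yawed slightly relative to the ramp.

```bash
cat >> h.py <<'E'
def onplane(p,uv,h):
    q=np.load("ramp.npy");n=Ro.from_euler('z',q[2],degrees=True).apply([-np.sin(.31),0,np.cos(.31)])
    c,d=ray(p,uv);o=ramp2w(q,deckp(0,0,h));return c+d*(n@(o-c))/(n@d)
def plan(s,target,yaw=None): # world delta in tool axes (m)
    d=Rt(s).inv().apply(np.array(target)-s["eef_pos"])/1000
    print("pos",s["eef_pos"],"rot",s["ee_rot"],"tool delta m",np.round(d,4))
E
python3 - <<'E'
from h import *
W=get_image("wrist")
c=[onplane(W,u,44) for u in[(157.5,119.3),(213.8,107.5),(237,198),(190.8,205.8)]]
m=sum(c)/4;print(np.array(c),m)
q=np.load("ramp.npy");n=Ro.from_euler('z',q[2],degrees=True).apply([-np.sin(.31),0,np.cos(.31)])
ctr=m-22*n;e=(c[0]+c[1]-c[2]-c[3])/2;w=(c[0]+c[3]-c[1]-c[2])/2
print("centre",ctr,"long",e,np.linalg.norm(e),np.degrees(np.arctan2(e[1],e[0])),"wid",w,np.linalg.norm(w),np.degrees(np.arctan2(-w[0],w[1])))
s=read_state();plan(s,[ctr[0],ctr[1],s["eef_pos"][2]])
E
```

```text
[[624.8  96.1  98.8]
 [629.   46.2 101.8]
 [544.3  42.4  75. ]
 [540.9  89.6  72.3]] [584.7  68.6  87. ]
centre [591.4  67.9  66. ] long [84.3  5.2 26.7] 88.52938939703013 3.5045728788596002 wid [-3.8 48.6 -2.8] 48.80044689031724 4.466437194119986
pos [540.   -2.6 223.2] rot [-89.5  -0.3 -96.2] tool delta m [-0.1 -0.   0. ]
```

Call:
jog_arm(deltas=[-0.038,0,0.022,0,0.087,-0.038,0,0.022,0,0.087,0,0.01,0,-10.4,0.087,0,0.05,0,0,0.087,0,0,0,0,0.087])

```text
clock: 4.32
eef_pos: [594.9, 67.4, 162.6]
ee_rot: [-89.5, -0.4, -85.5]
wrist_force: [0.8, -0.8, 0.9]
gripper_width: 87.1
```

```bash
sed -i 's/precision=1/precision=4/' h.py; python3 - <<'E'
from h import *
W=get_image("wrist");cv2.imwrite("pics/w3.png",W["image"])
s=read_state();plan(s,[591.4,67.9,52])
for d in spot_point("box_center",W)[:2]: print(d["location"],d["confidence"],atz(W,d["location"],66))
E
```

```text
pos [597.1616  67.8838 165.8009] rot [-89.1354  -0.4433 -85.535 ] tool delta m [-0.0013  0.1137 -0.0075]
[279.2, 218.0] 0.69 [588.6896  69.8376  66.    ]
```

Call:
jog_arm(deltas=[-0.002,0.04,-0.006,0,0.087,0,0.04,0,0,0.087,0,0.02,0,0,0.087,0,0,0,0,0.087])

```text
clock: 4.92
eef_pos: [602.1, 68.6, 75.7]
ee_rot: [-88.0, -0.6, -85.7]
wrist_force: [0.5, 0.1, 0.2]
gripper_width: 87.0
```

Call:
jog_arm(deltas=[0,0,-0.012,0,0.087,0,0.012,-0.002,0,0.087,0,0.01,0,0,0.087])

```text
clock: 5.3
eef_pos: [591.4, 67.7, 57.2]
ee_rot: [-87.5, -0.6, -85.8]
wrist_force: [-0.6, -1.0, -0.9]
gripper_width: 87.1
```

Call:
jog_arm(deltas=[0,0.005,0,0,0.087,0,0,0,0,0.045,0,0,0,0,0.045,0,0,0,0,0.03,0,0,0,0,0.03,0,0,0,0,0.03])

```text
clock: 6.05
eef_pos: [591.6, 67.8, 51.3]
ee_rot: [-87.6, -0.6, -85.8]
wrist_force: [-0.7, 0.5, 0.5]
gripper_width: 50.4
```

Gripped at 50 mm width. Next I lift it.

Call:
jog_arm(deltas=[0,-0.02,0,0,0.03,0,-0.04,0,0,0.03,0,-0.04,0,0,0.03,0,-0.03,0,0,0.03,0,0,0,0,0.03])

```text
clock: 6.68
eef_pos: [585.4, 69.4, 189.1]
ee_rot: [-87.5, -0.6, -85.7]
wrist_force: [0.5, -0.2, -2.4]
gripper_width: 50.3
```

Call:
jog_arm(deltas=[0.051,0,-0.009,0,0.03,0.051,0,-0.009,0,0.03,0.051,0,-0.009,0,0.03,0.051,0,-0.009,0,0.03,0.051,0,-0.009,0,0.03,0,0,0,0,0.03])

```text
clock: 7.42
eef_pos: [556.1, -194.4, 185.2]
ee_rot: [-87.8, -0.5, -85.4]
wrist_force: [0.3, 0.1, -1.6]
gripper_width: 50.3
```

```bash
python3 - <<'E'
from h import *
W=get_image("wrist");S=get_image("scene");D=get_image("side")
s=read_state();print(s["eef_pos"],s["ee_rot"],s["joint_positions"])
for n,p in(("W",W),("S",S),("D",D)):
  for q in("ring_mark","square_mark","box_center"):
    print(n,q,[(d["location"],round(d["confidence"],2),onplane(p,d["location"],0)) for d in spot_point(q,p)[:3]])
a=cv2.resize(S["image"][180:330,170:320],(400,400));b=cv2.resize(D["image"][130:280,220:370],(400,400))
c=cv2.resize(W["image"],(400,300))
cv2.imwrite("pics/c.png",np.hstack([a,b]))
E
```

```text
[ 558.0433 -186.5831  186.0208] [-87.7032  -0.2882 -84.854 ] [ 47.8255  13.4733 -36.2971  96.0675   7.9495  70.878  -74.8708]
W ring_mark [([396.5, 232.4], 0.35, array([ 533.7372, -311.5593,   37.1322]))]
W square_mark [([118.6, 163.2], 0.77, array([582.238 , -38.331 ,  43.5302]))]
W box_center [([281.9, 271.5], 0.75, array([ 472.6874, -200.4839,   14.0002]))]
S ring_mark [([310.6, 221.7], 0.44, array([599.7461,  79.9168,  45.1896]))]
S square_mark [([280.5, 235.3], 0.5, array([575.4035, -38.661 ,  41.3636]))]
S box_center [([291.5, 180.7], 0.76, array([376.3393, 169.2745, -28.951 ])), ([236.5, 232.0], 0.73, array([ 450.3487, -146.2078,    5.0842]))]
D ring_mark [([393.8, 166.3], 0.64, array([ 372.2532, -503.0479,   -7.972 ])), ([258.7, 227.3], 0.43, array([595.2422,  75.3921,  43.9046]))]
D square_mark [([283.0, 206.1], 0.62, array([581.4468, -45.9369,  43.5302])), ([337.1, 175.8], 0.33, array([ 509.3148, -296.8275,   28.8628]))]
D box_center [([305.1, 271.7], 0.87, array([422.2142, 119.0666, -12.671 ])), ([314.8, 146.8], 0.85, array([ 629.7266, -370.0865,   69.6549])), ([341.1, 180.0], 0.53, array([ 490.7466, -288.7654,   22.6797]))]
```

View pics/c.png

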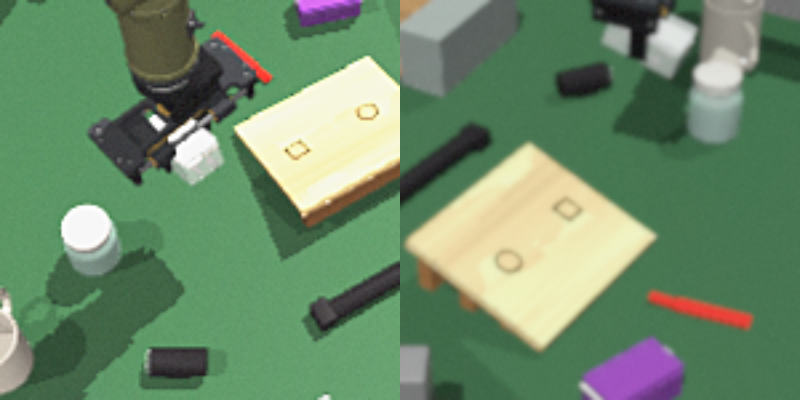

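The deck is uncovered, with the ring on the left at about scene (308,222) and side (261,228). The box is in the gripper over free mat. I lower it now.

Call:
jog_arm(deltas=[0,0.055,0,0,0.03,0,0.05,0,0,0.03,0,0.03,0,0,0.03,0,0,0,0,0.03])

```text
clock: 8.52
eef_pos: [566.1, -188.7, 50.3]
ee_rot: [-87.4, -0.5, -84.9]
wrist_force: [-0.7, 0.3, -2.0]
gripper_width: 50.4
```

Call:
jog_arm(deltas=[0,0.015,0,0,0.03,0,0.01,0,0,0.03,0,0.005,0,0,0.03,0,0.004,0,0,0.03])

```text
clock: 9.02
eef_pos: [571.8, -189.9, 19.3]
ee_rot: [-87.0, -0.7, -84.9]
wrist_force: [1.0, 0.3, 4.0]
gripper_width: 49.8
```

Call:
jog_arm(deltas=[0,0.004,0,0,0.03,0,0.004,0,0,0.03])

```text
clock: 9.28
eef_pos: [575.2, -190.1, 14.7]
ee_rot: [-86.7, -0.9, -84.9]
wrist_force: [-1.0, 2.0, 6.8]
gripper_width: 49.6
```

Call:
jog_arm(deltas=[0,0.004,-0.002,0,0.03,0,0.003,-0.002,0,0.03,0,0,0,0,0.03])

```text
clock: 9.65
eef_pos: [577.4, -190.1, 12.7]
ee_rot: [-86.1, -1.0, -84.9]
wrist_force: [-0.0, -0.4, -2.2]
gripper_width: 49.8
```

```bash
python3 - <<'E'
from h import *
W=get_image("wrist");D=get_image("side");S=get_image("scene")
print(read_state()["wrist_force"],read_state()["eef_pos"])
a=cv2.resize(D["image"][90:200,290:400],(400,400),interpolation=2);b=cv2.resize(W["image"],(400,300),interpolation=2)
c=cv2.resize(S["image"][180:270,190:280],(400,400),interpolation=2)
cv2.imwrite("pics/d.png",np.hstack([a,c]))
E
```

```text
[-0.4302  0.7274  0.7848] [ 577.3239 -190.1391   12.3079]
```

View pics/d.png

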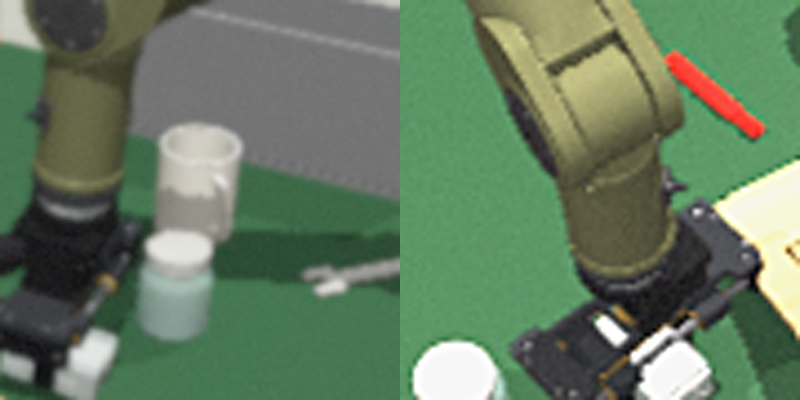

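Call:
jog_arm(deltas=[0,0.003,-0.001,0,0.03,0,0.003,-0.001,0,0.03])

```text
clock: 10.05
eef_pos: [579.1, -190.1, 8.9]
ee_rot: [-85.8, -1.1, -84.9]
wrist_force: [1.2, 1.8, 6.8]
gripper_width: 49.5
```

Call:
jog_arm(deltas=[0,0.003,-0.001,0,0.03,0,0.003,-0.001,0,0.03])

```text
clock: 10.3
eef_pos: [580.7, -189.9, 6.0]
ee_rot: [-85.5, -1.2, -84.9]
wrist_force: [-6.9, 1.7, 21.5]
gripper_width: 49.9
```

Call:
jog_arm(deltas=[0,-0.001,0,0,0.052,0,0,0,0,0.058,0,0,0,0,0.075,0,0,0,0,0.087,0,0,0,0,0.087,0,-0.03,0,0,0.087,0,-0.05,0,0,0.087,0,-0.05,0,0,0.087])

```text
clock: 11.3
eef_pos: [565.8, -187.8, 133.4]
ee_rot: [-86.1, -0.8, -84.9]
wrist_force: [0.1, -0.2, 0.1]
gripper_width: 86.5
```

```bash
python3 - <<'E'
from h import *
W=get_image("wrist");s=read_state();print(s["eef_pos"],s["ee_rot"],s["gripper_width"],s["joint_positions"])
for q in("box_center","parts_box","ring_mark","square_mark"):
    print(q,[(d["location"],round(d["confidence"],2),atz(W,d["location"],22 if q=="box_center" else 0)) for d in spot_point(q,W)[:3]])
cv2.imwrite("pics/e.png",W["image"])
E
```

```text
[ 569.5607 -188.6866  140.9517] [-85.548   -1.133  -84.9082] 86.77674992997798 [ 47.7553  15.339  -36.4818  99.6473   9.8013  63.6108 -76.2741]
box_center [([286.2, 199.2], 0.61, array([ 579.279, -190.428,   22.   ]))]
parts_box []
ring_mark []
square_mark [([95.9, 184.3], 0.92, array([574.421 , -15.1268,   0.    ]))]
```

View pics/e.png

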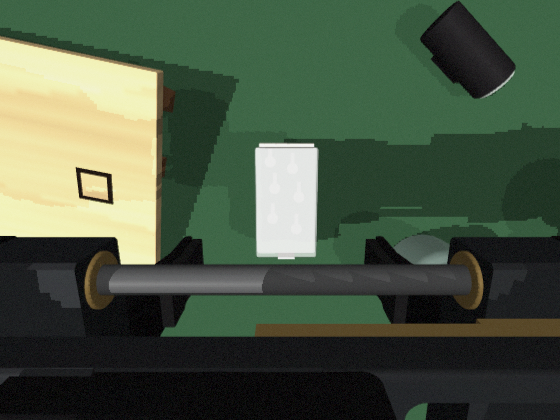

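Call:
jog_arm(deltas=[-0.03,-0.05,0,0,0.087,-0.058,-0.02,-0.004,0,0.087,-0.058,0,-0.004,0,0.087,-0.058,0,-0.004,0,0.087,-0.058,0,-0.004,0,0.087,-0.058,0,-0.004,0,0.087])

```text
clock: 12.3
eef_pos: [508.2, 131.6, 188.0]
ee_rot: [-86.9, -0.5, -85.7]
wrist_force: [0.6, 0.2, -0.8]
gripper_width: 86.8
```

Call:
jog_arm(deltas=[-0.058,0,-0.004,0,0.087,-0.058,0,-0.004,0,0.087,-0.058,0,-0.004,0,0.087,0,0,0,0,0.087])

```text
clock: 12.8
eef_pos: [475.7, 313.3, 179.0]
ee_rot: [-87.5, -0.5, -85.2]
wrist_force: [0.3, -1.0, 0.3]
gripper_width: 87.0
```

```bash
python3 - <<'E'
from h import *
W=get_image("wrist");s=read_state();print(s["clock"],s["eef_pos"],s["ee_rot"],s["joint_positions"])
for q,z in(("meter_center",89),("meter",34),("stand",0),("ring_mark",43)):
    print(q,[(d["location"],round(d["confidence"],2),atz(W,d["location"],z)) for d in spot_point(q,W)[:3]])
cv2.imwrite("pics/f.png",W["image"])
E
```

```text
12.85 [477.1677 309.8157 178.5764] [-87.5509  -0.6252 -85.4278] [  12.0198   16.0065  -56.5348   98.4722   16.1587   71.67   -133.6979]
meter_center [([246.3, 239.5], 0.65, array([454.0967, 341.5088,  89.    ]))]
meter [([271.4, 142.1], 0.92, array([533.1993, 328.3868,  34.    ])), ([248.7, 225.2], 0.79, array([450.8823, 344.6293,  34.    ]))]
stand []
ring_mark []
```

View pics/f.png

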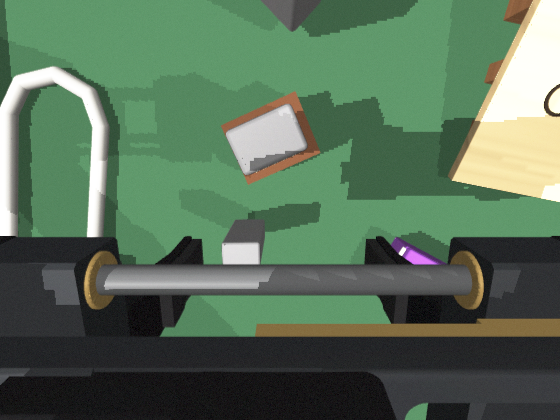

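The meter in its stand has top corners at about (226,130), (291,103), (306,146) and (245,175). The small decoy is at (243,240) under the gripper, and the big one is at (290,10). I'm computing the pose of the middle one.

```bash
python3 - <<'E'
from h import *
W=get_image("wrist")
im=W["image"][90:190,210:330]
c=[atz(W,u,144) for u in[(226,131),(291,103),(307,147),(245,175)]]
m=sum(c)/4;y=(c[0]+c[3]-c[1]-c[2])/2;x=(c[0]+c[1]-c[2]-c[3])/2
print(m,"long",np.linalg.norm(y),np.degrees(np.arctan2(-y[0],y[1])),"short",np.linalg.norm(x),np.degrees(np.arctan2(x[1],x[0])))
s=read_state();d=np.array([m[0],m[1],s["eef_pos"][2]])-s["eef_pos"];print(s["eef_pos"],d)
for yaw in(s["ee_rot"][2],): 
  a=np.radians(yaw);print("x",d[0]*np.cos(a)+d[1]*np.sin(a),"z",-d[0]*np.sin(a)+d[1]*np.cos(a))
E
```

```text
[541.6453 319.0697 144.    ] long 42.16309206831768 27.312920569181085 short 28.150381093195303 25.626418350809054
[480.708  305.1435 180.1741] [60.9373 13.9261  0.    ]
x -9.618701492850303 z 61.763831804670346
```

Call:
jog_arm(deltas=[-0.005,-0.01,0.03,-10.6,0.087,0,-0.01,0.03,-10.6,0.087,0,0,0,-10.6,0.087,0,0,0,-10.6,0.087,0,0,0,-10.6,0.087,0,0,0,-10.6,0.087,0,0,0,-10.6,0.087])

```text
clock: 13.98
eef_pos: [546.6, 307.0, 203.4]
ee_rot: [-90.4, -3.1, -10.8]
wrist_force: [0.4, -0.2, 0.0]
gripper_width: 87.0
```

Call:
jog_arm(deltas=[0,0,0,-10.6,0.087,0,0,0,-10.6,0.087,0,0,0,-8,0.087,0,0,0,-8,0.087,0,0,0,0,0.087])

```text
clock: 14.6
eef_pos: [551.2, 297.0, 202.7]
ee_rot: [-92.5, -2.1, 26.7]
wrist_force: [-0.1, 0.2, -0.1]
gripper_width: 87.0
```

```bash
python3 - <<'E'
from h import *
W=get_image("wrist");s=read_state();print(s["clock"],s["eef_pos"],s["ee_rot"],s["joint_positions"])
for q,z in(("meter_center",89),("meter",34),("stand",0)):
    print(q,[(d["location"],round(d["confidence"],2),atz(W,d["location"],z)) for d in spot_point(q,W)[:3]])
cv2.imwrite("pics/g.png",W["image"])
E
```

```text
14.65 [551.2901 296.9812 202.6811] [-92.5434  -2.0919  26.6483] [ 20.8953  33.1191 -74.2827  88.5424  35.2835  82.1073 -28.89  ]
meter_center [([404.3, 226.9], 0.85, array([667.6243, 323.2342,  89.    ])), ([187.9, 88.5], 0.55, array([448.921 , 345.7053,  89.    ]))]
meter [([275.0, 150.2], 0.77, array([535.0233, 326.9975,  34.    ])), ([198.5, 88.5], 0.75, array([444.9414, 346.6799,  34.    ])), ([380.8, 201.0], 0.68, array([659.7266, 328.9782,  34.    ]))]
stand []
```

View pics/g.png

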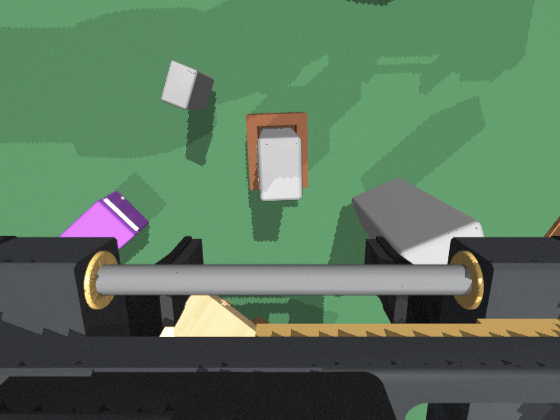

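The meter is aligned with the jaws, with its top face centred at about (280,169) and about 42 px wide.

```bash
python3 - <<'E'
from h import *
W=get_image("wrist");s=read_state();print(s["eef_pos"],s["ee_rot"])
for u in[(258.5,139),(300,138),(301,199),(262,200),(280,169)]: print(atz(W,u,144))
m=atz(W,(280,169),144);plan(s,[m[0],m[1],150])
E
```

```text
[550.5592 298.4521 203.0097] [-92.5217  -2.117   26.833 ]
[513.9745 341.895  144.    ]
[538.2337 354.762  144.    ]
[558.3703 317.86   144.    ]
[534.1841 305.1649 144.    ]
[535.6529 330.3167 144.    ]
pos [550.5592 298.4521 203.0097] rot [-92.5217  -2.117   26.833 ] tool delta m [-0.0009  0.0514  0.0375]
```

Call:
jog_arm(deltas=[-0.001,0.01,0.02,0,0.087,-0.001,0.02,0.018,0,0.087,0,0,0,0,0.087])

```text
clock: 15.22
eef_pos: [533.5, 331.2, 171.2]
ee_rot: [-92.6, -2.2, 26.6]
wrist_force: [0.4, -0.2, 0.2]
gripper_width: 87.0
```

Call:
jog_arm(deltas=[-0.001,0.03,0,0,0.087,0,0.025,0,0,0.087,0,0.006,0,0,0.087,0,0,0,0,0.087])

```text
clock: 15.72
eef_pos: [539.1, 328.6, 111.4]
ee_rot: [-92.6, -2.4, 26.4]
wrist_force: [0.1, -0.5, -0.0]
gripper_width: 87.4
```

Call:
jog_arm(deltas=[-0.003,0.003,0.001,0,0.087,0,0,0,0,0.05,0,0,0,0,0.02,0,0,0,0,0.015,0,0,0,0,0.015,0,0,0,0,0.015])

```text
clock: 16.48
eef_pos: [537.1, 329.1, 110.8]
ee_rot: [-92.6, -2.7, 26.4]
wrist_force: [0.0, -1.0, 0.4]
gripper_width: 44.7
```

Call:
jog_arm(deltas=[0,0,0,0,0.015,0,0,0,0,0.015,0,0,0,0,0.015])

```text
clock: 16.85
eef_pos: [537.0, 329.0, 110.7]
ee_rot: [-92.6, -2.6, 26.4]
wrist_force: [-0.4, -0.0, 0.8]
gripper_width: 30.5
```

Call:
jog_arm(deltas=[0.001,-0.012,-0.0005,0,0.015,0.001,-0.02,-0.001,0,0.015,0.001,-0.03,-0.001,0,0.015,0.001,-0.03,-0.001,0,0.015,0,-0.02,0,0,0.015,0,0,0,0,0.015])

```text
clock: 17.6
eef_pos: [534.9, 330.6, 230.6]
ee_rot: [-92.6, -2.7, 26.4]
wrist_force: [0.6, 0.6, -2.8]
gripper_width: 30.3
```

Call:
jog_arm(deltas=[0,0,-0.036,0,0.015,0,0,-0.036,0,0.015,0,0,0,0,0.015,-0.002,0.035,0.001,0,0.015,-0.002,0.04,0.002,0,0.015,0,0.02,0.001,0,0.015,0,0,0,0,0.015])

```text
clock: 18.48
eef_pos: [564.5, 265.4, 131.7]
ee_rot: [-92.5, -2.4, 26.7]
wrist_force: [0.4, -0.1, -3.0]
gripper_width: 30.0
```

```bash
cat > m.py <<'E'
from h import *
S=get_image("scene");D=get_image("side")
s=read_state();R=Rt(s);print(s["clock"],s["eef_pos"],s["ee_rot"],s["wrist_force"],"J",s["joint_positions"].round(0))
g=s["eef_pos"]-19*R.as_matrix()[:,1]
def near(q,p,e):
    L=spot_point(q,p);L=[d for d in L if np.linalg.norm(np.array(d["location"])-proj(p,e))<25]
    return L[0]["location"] if L else None
out={}
for q,h in(("meter_center",40),("tip_end",120),("meter",95)):
    e=g-[0,0,h];o=[(p,near(q,p,e)) for p in(S,D)]
    if all(v is not None for _,v in o):
        X=tri(o);out[q]=X;print(q,X.round(1),[(proj(p,X)-v).round(1) for p,v in o])
    else: print(q,o[0][1],o[1][1])
a=np.vstack([[proj(p,g)] for p in(S,D)]);print("grasp",g,a)
if "tip_end" in out:
    for k in("g","meter_center"):
        if k=="g" or k in out:
            v=(g if k=="g" else out[k])-out["tip_end"];v/=np.linalg.norm(v);print(k,"axis",v,"in tool",R.inv().apply(v),"deg about jaw",np.degrees(np.arctan2(R.inv().apply(v)[2],-R.inv().apply(v)[1])))
for n,p in(("S",S),("D",D)):
    u=proj(p,g-[0,0,50]).astype(int);x0,y0=max(u[0]-45,0),max(u[1]-45,0)
    cv2.imwrite(f"pics/m{n}.png",cv2.resize(p["image"][y0:y0+90,x0:x0+90],(400,400),interpolation=2));print(n,"crop origin",x0,y0)
cv2.imwrite("pics/m.png",np.hstack([cv2.imread("pics/mS.png"),cv2.imread("pics/mD.png")]))
E
python3 m.py
```

```text
18.575 [565.4588 266.3099 133.9064] [-92.4965  -2.5793  26.6568] [-0.436  -0.3336 -1.3676] J [ 23.  35. -71.  94.  37.  75. -28.]
meter_center [560.3 251.6 105.5] [array([2.9, 0.6]), array([ 4.3, -0.6])]
tip_end None None
meter [567.2 266.8  38.8] [array([-1.4, -0.3]), array([-2. ,  0.2])]
grasp [564.3241 266.6663 152.8692] [[346.1567 172.1184]
 [227.6964 242.3262]]
S crop origin 299 135
D crop origin 184 212
```

Call:
jog_arm(deltas=[-0.001,0.015,0.001,0,0.015,0,0,0.008,0,0.015,0,0,0.006,0,0.015,0,0,0.006,0,0.015,0,0,0,0,0.015])

```text
clock: 19.5
eef_pos: [557.5, 281.9, 117.4]
ee_rot: [-92.9, -2.6, 26.5]
wrist_force: [0.7, -0.8, -2.4]
gripper_width: 29.6
```

Call:
jog_arm(deltas=[0,0,0.006,0,0.015,0,0,0.006,0,0.015,0,0,0.005,0,0.015])

```text
clock: 19.88
eef_pos: [552.4, 293.7, 117.5]
ee_rot: [-93.3, -2.6, 26.3]
wrist_force: [1.5, -4.8, 1.7]
gripper_width: 29.6
```

Call:
jog_arm(deltas=[0,0,0.005,0,0.015,0,0,0.003,0,0.015,0,0,0,0,0.015])

```text
clock: 20.25
eef_pos: [549.6, 299.2, 117.6]
ee_rot: [-93.5, -2.6, 26.2]
wrist_force: [0.7, -3.7, -0.9]
gripper_width: 29.5
```

```bash
python3 m.py; python3 - <<'E'
from h import *
W=get_image("wrist");cv2.imwrite("pics/k.png",np.hstack([cv2.imread("pics/m.png"),cv2.resize(W["image"],(400,400))])[:, :])
im=cv2.imread("pics/k.png");cv2.imwrite("pics/k.png",cv2.resize(im,(798,266)))
E
```

```text
20.35 [549.6357 299.2893 117.5766] [-93.5068  -2.5661  26.1827] [ 0.4876 -3.4442  0.5264] J [ 18.  35. -69.  95.  39.  74. -33.]
meter_center [335.9, 159.1] None
tip_end None None
meter [562.7 277.3  45.3] [array([0.8, 0.2]), array([ 1.2, -0.2])]
grasp [548.361  299.9576 136.522 ] [[349.5295 167.3779]
 [225.9463 257.8664]]
S crop origin 302 130
D crop origin 182 227
```

View pics/m.png

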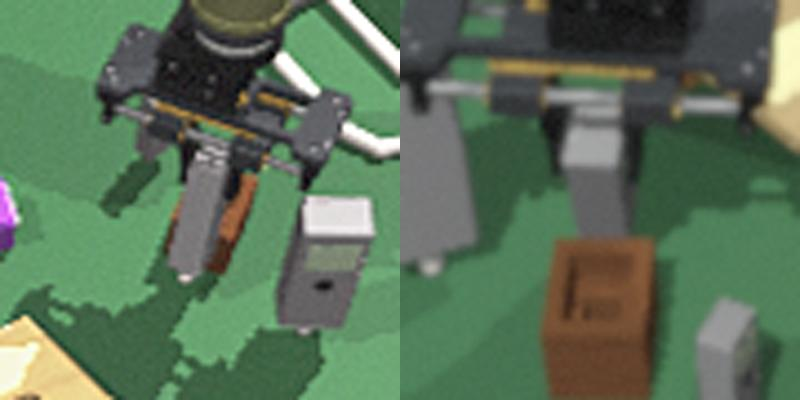

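Call:
jog_arm(deltas=[0,0,0.003,0,0.015,0,-0.004,-0.012,0,0.015,0,-0.04,0,0,0.015,0,-0.05,0,0,0.015,-0.0215,0,-0.048,0,0.015,-0.0215,0,-0.048,0,0.015,-0.0215,0,-0.048,0,0.015,-0.0215,0,-0.048,0,0.015])

```text
clock: 21.7
eef_pos: [553.4, 94.3, 221.4]
ee_rot: [-92.3, -3.2, 27.3]
wrist_force: [0.7, -0.0, -2.1]
gripper_width: 30.0
```

Call:
jog_arm(deltas=[0,0,0,-10,0.015,0,0,0,-10,0.015,0,0,0,-10,0.015,0,0,0,-10,0.015,0,0,0,-9,0.015,0,0,0,-8,0.015,0,0,0,0,0.015])

```text
clock: 22.58
eef_pos: [554.9, 93.8, 222.5]
ee_rot: [-94.2, -0.3, 85.7]
wrist_force: [-0.6, 0.4, -3.0]
gripper_width: 29.7
```

```bash
python3 m.py; python3 - <<'E'
from h import *
W=get_image("wrist")
for q in("ring_mark","square_mark","tip_end","meter_center"):
  print(q,[(d["location"],round(d["confidence"],2),onplane(W,d["location"],0)) for d in spot_point(q,W)[:2]])
cv2.imwrite("pics/n.png",W["image"])
E
```

```text
22.675 [554.9102  93.5326 222.5062] [-94.224   -0.3139  85.6283] [ 0.2145  0.113  -2.7703] J [ 54.  19. -78.  98.  21.  75.  57.]
meter_center [561.8  85.9 195.2] [array([0., 0.]), array([ 0.1, -0. ])]
tip_end None None
meter [585.4  95.7 148.5] [array([-1.4, -0.4]), array([-1.8,  0.3])]
grasp [553.5069  93.5357 241.4543] [[307.8315 180.3924]
 [266.6913 177.7759]]
S crop origin 262 143
D crop origin 222 148
ring_mark [([267.9, 211.1], 0.73, array([593.8033,  73.985 ,  43.4928]))]
square_mark [([163.1, 203.4], 0.93, array([576.6884, -39.6274,  41.805 ]))]
tip_end []
meter_center [([553.1, 35.7], 0.94, array([435.6455, 400.4104, -17.7154])), ([529.0, 275.6], 0.7, array([685.3219, 358.9044,  63.2091]))]
```

```bash
python3 - <<'E'
from h import *
S=get_image("scene");D=get_image("side")
a=cv2.resize(S["image"][150:220,270:340],(400,400),interpolation=2);b=cv2.resize(D["image"][160:230,230:300],(400,400),interpolation=2)
s=read_state();R=Rt(s);g=s["eef_pos"]-19*R.as_matrix()[:,1];q=np.load("ramp.npy")
n=Ro.from_euler('z',q[2],degrees=True).apply([-np.sin(.31),0,np.cos(.31)])
for im,p,o in((a,S,(270,150)),(b,D,(230,160))):
  for L,c in((0,(0,0,255)),(96,(255,0,0)),(120,(0,255,255))):
    u=(proj(p,g-L*n)-o)*400/70;cv2.drawMarker(im,tuple(int(v) for v in u),c,0,12,1)
cv2.imwrite("pics/p.png",np.hstack([a,b]))
E
```

```text
(no output)
```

View pics/p.png

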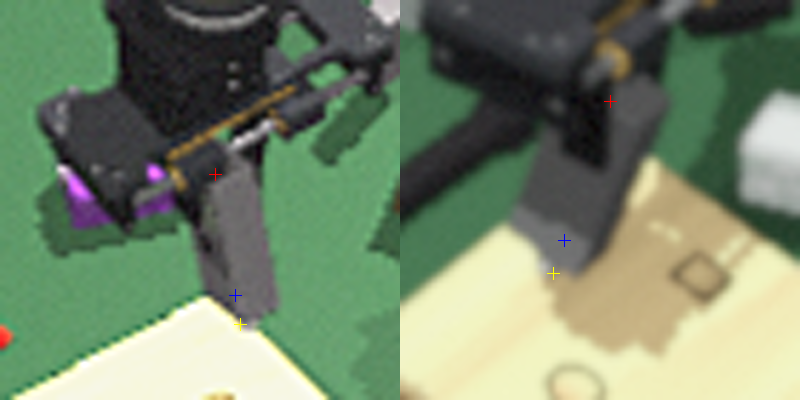

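```bash
python3 - <<'E'
from h import *
S=get_image("scene");D=get_image("side");W=get_image("wrist")
s=read_state();R=Rt(s);g=s["eef_pos"]-19*R.as_matrix()[:,1]
T=tri([(S,(313.6,207.05)),(D,(255.9,206.9))]);v=g-T;print("tip",T,"L",np.linalg.norm(v),v/np.linalg.norm(v),"tilt in ramp plane",np.degrees(np.arctan2(-v@[.9947,-.103,0],v[2])),"lat",np.degrees(np.arctan2(v@[.103,.9947,0],v[2])))
print("tool",R.inv().apply(v),"resid",proj(S,T)-(313.6,207.05),proj(D,T)-(255.9,206.9))
r=tri([(S,(308.4,221.6)),(D,(260.9,227.9))]);print("ring tri",r,onplane(S,(308.4,221.6),0),onplane(D,(260.9,227.9),0))
E
```

```text
tip [593.9219  90.649  129.4096] L 118.96690443507458 [-0.3392  0.0182  0.9405] tilt in ramp plane 19.83437819385041 lat -1.0260507176730682
tool [  -0.3779 -114.5566   32.0901] resid [-0.4677 -0.1323] [-0.6063  0.0958]
ring tri [591.2852  74.0161  41.7563] [593.8444  74.5659  43.4866] [589.4151  72.8693  42.1317]
```

Call:
jog_arm(deltas=[-0.0085,0.02,0.003,0,0.015,-0.008,0.025,0.003,0,0.015,0,0.015,0.0035,0,0.015,0,0.008,0,0,0.015,0,0,0,0,0.015])

```text
clock: 24.1
eef_pos: [550.2, 77.8, 152.9]
ee_rot: [-94.3, -0.3, 85.8]
wrist_force: [-0.4, 0.2, -2.1]
gripper_width: 29.7
```

```bash
cat > t.py <<'E'
from h import *
s=read_state();R=Rt(s)
v=np.array([-.4,-114.6,32.1]); T=s["eef_pos"]-19*R.as_matrix()[:,1]-R.apply(v)
a=R.apply(v/np.linalg.norm(v));q=np.load("ramp.npy");n=Ro.from_euler('z',q[2],degrees=True).apply([-np.sin(.31),0,np.cos(.31)])
ring=np.array([593,74.3,43.3]);d=T-ring
print(s["clock"],"rot",s["ee_rot"],"J",s["joint_positions"].round(1),"F",s["wrist_force"])
print("tip",T,"height over deck",d@n,"in-plane off",(d-(d@n)*n).round(1),"angle to normal",np.degrees(np.arccos(a@n)),"axis",a,"ramp-tilt",np.degrees(np.arctan2(-a@[.9947,-.103,0],a[2])))
print("unit -n in tool",R.inv().apply(-n),"off fix in tool",R.inv().apply(-(d-(d@n)*n)).round(1))
E
python3 t.py
```

```text
24.1 rot [-94.3414  -0.3061  85.7501] J [ 53.   21.5 -75.5 103.9  24.2  68.   56.3] F [-0.3979  0.2213 -2.1121]
tip [589.3733  75.7391  59.9938] height over deck 17.043954234327465 in-plane off [1.5 0.9 0.5] angle to normal 2.446907524782625 axis [-0.3415  0.017   0.9397] ramp-tilt 19.9693701646129
unit -n in tool [-0.0141  0.9726 -0.232 ] off fix in tool [-1.   0.3  1.5]
```

Call:
jog_arm(deltas=[-0.001,0.006,0,0,0.015,0,0.0055,-0.001,0,0.015,0,0,0,0,0.015,0,0,0,0,0.015])

```text
clock: 24.6
eef_pos: [553.4, 77.7, 142.3]
ee_rot: [-94.5, -0.4, 85.8]
wrist_force: [0.2, -0.3, -2.1]
gripper_width: 30.1
```

```bash
python3 t.py; python3 - <<'E'
from h import *
S=get_image("scene");D=get_image("side")
for q in("tip_end","ring_mark","meter_center"):
  for n,p in(("S",S),("D",D)): print(q,n,[(d["location"],round(d["confidence"],2)) for d in spot_point(q,p)[:4]])
s=read_state();R=Rt(s);T=s["eef_pos"]-19*R.as_matrix()[:,1]-R.apply([-.4,-114.6,32.1]);ring=np.array([593,74.3,43.3])
ims=[]
for p in(S,D):
  print("pred tip",proj(p,T),"ring",proj(p,ring));o=proj(p,ring).astype(int)-30
  im=cv2.resize(p["image"][o[1]:o[1]+50,o[0]:o[0]+50],(400,400),interpolation=2)
  for X,c in((T,(0,0,255)),(ring,(255,0,0))): cv2.drawMarker(im,tuple(int(v) for v in (proj(p,X)-o)*8),c,0,10,1)
  print("origin",o);ims.append(im)
cv2.imwrite("pics/r.png",np.hstack(ims))
E
```

```text
24.6 rot [-94.4903  -0.3559  85.7959] J [ 51.9  22.4 -74.5 104.3  25.2  66.9  55.7] F [ 0.2297 -0.2732 -2.0943]
tip [592.815   75.7294  49.5571] height over deck 6.060112004829729 in-plane off [1.7 1.2 0.5] angle to normal 2.6079323524266096 axis [-0.344   0.0161  0.9388] ramp-tilt 20.116208178634654
unit -n in tool [-0.0151  0.9732 -0.2294] off fix in tool [-1.4  0.4  1.6]
tip_end S []
tip_end D [([191.0, 284.1], 0.55)]
ring_mark S [([311.3, 223.4], 0.37)]
ring_mark D [([259.6, 225.0], 0.51)]
meter_center S [([373.6, 188.1], 0.91), ([302.8, 206.7], 0.69), ([335.3, 160.3], 0.51)]
meter_center D [([252.9, 307.2], 0.81), ([268.4, 206.3], 0.65), ([184.3, 258.7], 0.61)]
pred tip [308.4784 220.4181] ring [308.1931 221.5043]
origin [278 191]
pred tip [259.3814 226.1508] ring [259.5675 227.4865]
origin [229 197]
```

View pics/r.png

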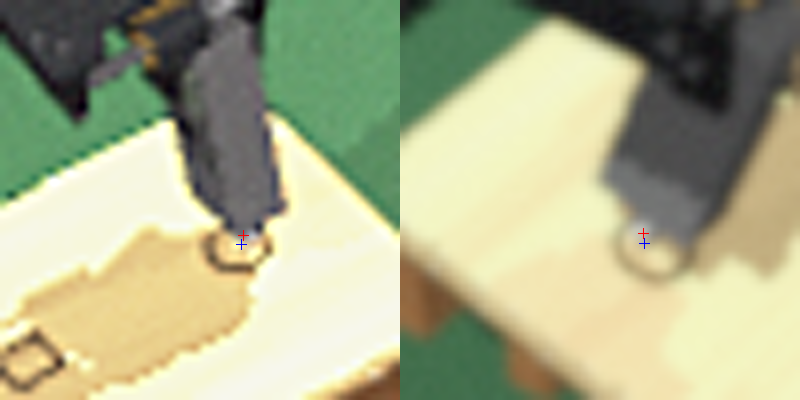

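Call:
jog_arm(deltas=[-0.002,0.001,0.0035,0,0.015,0,0.002,-0.0005,0,0.015,0,0.002,-0.0005,0,0.015,0,0,0,0,0.015])

```text
clock: 25.5
eef_pos: [550.7, 75.3, 136.6]
ee_rot: [-94.5, -0.3, 85.8]
wrist_force: [-0.6, -0.3, -2.1]
gripper_width: 29.6
```

```bash
sed -i 's/593,74.3,43.3/591.3,73.8,42.6/' t.py; python3 t.py
```

```text
25.5 rot [-94.4757  -0.3249  85.7692] J [ 52.1  22.2 -74.2 105.1  25.2  66.2  55.8] F [-0.5615 -0.2776 -2.123 ]
tip [590.125   73.2983  43.7841] height over deck 1.4683199627226542 in-plane off [-0.7 -0.5 -0.2] angle to normal 2.579412056344137 axis [-0.3437  0.0167  0.9389] ramp-tilt 20.102818638001676
unit -n in tool [-0.0145  0.9732 -0.2297] off fix in tool [ 0.6 -0.2 -0.7]
```

Call:
jog_arm(deltas=[0,0.002,-0.0005,0,0.015,0,0,0,0,0.015])

```text
clock: 25.75
eef_pos: [551.6, 75.4, 134.7]
ee_rot: [-94.5, -0.3, 85.8]
wrist_force: [-0.4, -0.3, -0.9]
gripper_width: 29.9
```

Call:
jog_arm(deltas=[0,0.002,-0.0005,0,0.015,0,0,0,0,0.015])

```text
clock: 26.0
eef_pos: [552.3, 75.4, 132.9]
ee_rot: [-94.5, -0.3, 85.8]
wrist_force: [-1.9, -0.1, 0.1]
gripper_width: 29.8
```

Call:
jog_arm(deltas=[0,0.0015,-0.0004,0,0.015,0,0,0,0,0.015])

```text
clock: 26.25
eef_pos: [552.8, 75.4, 131.5]
ee_rot: [-94.5, -0.3, 85.8]
wrist_force: [-0.8, -0.2, -0.0]
gripper_width: 30.0
```

```bash
cat > f.py <<'E'
from h import *
F=[];P=[]
for i in range(14): get_image("wrist");s=read_state();F.append(s["wrist_force"]);P.append(s["eef_pos"])
F=np.array(F);m=F.mean(0);n=np.array([-.303,.031,.952]);d=m-[0,0,-2.2]
print("F",m,F.std(0),"normal",d@n,"pos",np.mean(P,0))
E
python3 f.py;python3 t.py
```

```text
F [-1.0046 -0.3482  0.4663] [0.5218 0.447  0.4632] normal 2.8319221817145652 pos [552.8141  75.3784 131.5254]
26.95 rot [-94.483   -0.3136  85.7778] J [ 51.4  22.8 -73.6 105.1  25.8  65.8  55.4] F [-0.248  -0.788   1.2458]
tip [592.2525  73.3673  38.7044] height over deck -4.012613506341409 in-plane off [-0.3 -0.3 -0.1] angle to normal 2.583026091856124 axis [-0.3439  0.0169  0.9389] ramp-tilt 20.11025709219533
unit -n in tool [-0.0143  0.9732 -0.2296] off fix in tool [ 0.3 -0.1 -0.2]
```

Call:
jog_arm(deltas=[0,0.0006,-0.0001,0,0.015,0,0,0,0,0.015,0,0,0,0,0.015])

```text
clock: 27.32
eef_pos: [553.0, 75.3, 130.9]
ee_rot: [-94.5, -0.3, 85.8]
wrist_force: [-1.2, 0.1, 0.2]
gripper_width: 29.9
```

```bash
python3 f.py;python3 t.py; python3 - <<'E'
from h import *
S=get_image("scene");D=get_image("side")
o=[]
for p,c in((S,(302.8,206.7)),(D,(268.4,206.3))):
  L=[d for d in spot_point("meter_center",p) if np.hypot(*(np.array(d["location"])-c))<12]
  if L:o.append((p,L[0]["location"]))
  L=[d for d in spot_point("box_center",p)];print([(d["location"],round(d["confidence"],2),atz(p,d["location"],22).round(0)) for d in L])
if len(o)==2: print("meter centre",tri(o))
s=read_state();R=Rt(s);g=s["eef_pos"]-19*R.as_matrix()[:,1];print("grasp",g,"pred centre",g-41*R.apply([-.003,-.963,.27]))
E
```

```text
F [-1.2309 -0.0759  0.6208] [0.6286 0.4791 0.4629] normal 3.0559521565632903 pos [553.0145  75.3641 130.9206]
28.025 rot [-94.4873  -0.3106  85.7766] J [ 51.3  22.9 -73.5 105.2  25.9  65.8  55.4] F [-1.2729  0.9924  1.3331]
tip [592.4416  73.3519  38.1167] height over deck -4.630079522871387 in-plane off [-0.3 -0.3 -0.1] angle to normal 2.58570887035381 axis [-0.3439  0.0169  0.9388] ramp-tilt 20.11464672990327
unit -n in tool [-0.0143  0.9732 -0.2295] off fix in tool [ 0.3 -0.1 -0.2]
[([246.2, 258.3], 0.74, array([ 566., -183.,   22.])), ([293.9, 180.3], 0.39, array([408., 155.,  22.]))]
[([301.7, 189.0], 0.88, array([ 584., -180.,   22.])), ([305.4, 271.1], 0.7, array([409., 147.,  22.])), ([303.4, 195.0], 0.29, array([ 565., -153.,   22.]))]
meter centre [561.8117  64.2187  98.1822]
grasp [551.5248  75.3879 149.8562] pred centre [565.6367  74.6813 111.3618]
```

```bash
python3 -c "
from plant import *
print(job_done())"
```

```text
the job is handed in; nothing more can be done
None
```

I handed the job in at about 28 s with the meter's tip pressed inside the ring. The weakest point is squareness to the deck: it measured about 2.6° off.

**Box:** I gripped it across its 50 mm width and lifted it off the ramp. I lowered it onto the free mat to the right of the ramp until it levelled in the pads, then let go. The wrist picture after release showed it flat and clear of the ramp, at about (579, -190) mm. The last camera checks still found it there.

**Meter:** I drew the middle-sized meter straight up out of its stand. The jog moves cannot tilt the tool, so I turned the meter in the grip by pushing its lower end against the side of the fixed stand. Then I brought it to the ring along the deck's normal.

Last checks:
- **Tip position:** about 0.5 mm from my estimate of the ring's centre. That estimate is good to about 2–3 mm, against a 12 mm inner radius.
- **Push:** about 3.1 N along the normal, steady, with the tip pushed in about 5.5–6 mm of 12. The force alone fixes this; the geometric estimate gave 4.6 mm, with the deck's height known only to about 2 mm.
- **Squareness:** the meter leans about 20° against the deck's 17.8°, so it tilts slightly too far towards the robot. The pixel measurements behind this are good to about 1.5°; an earlier network reading gave 18.9°.
- **Disagreement:** the network's last reading of the meter's centre was 10–17 mm from the predicted point. I put this down to the gripper hiding part of the meter, and did not use it.

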